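# Put the lids back on the nail salon's washed pots

### The job

The four washed glass pots on the towel are dry: put each of the four black knobbed lids on the pot it fits by shape and size, so that it sits flat on the rim, roughly centred, with the straight sides of the square and the oblong lid in line with their pots. Set the lids down gently rather than dropping them, leave the pots standing where they are, and do not knock over the nail-polish bottle.

Things in the scene. Friction and masses are not known exactly. Their poses are not given: they have to be found in the camera images.
- lid_large: Black plastic lid, round, 86 mm in diameter, 5 mm thick, about 50 g. Central round steel knob 18 mm in diameter, 26 mm tall, to grip from above; below a plug 46 mm wide, 8 mm deep, on which it stands at the start. Origin: centre of the plug's underside, z up; plate top 13 mm, knob top 39 mm above it. Seated: plate on its pot's rim, origin 40 mm above the pot's, 10 mm of play all round.
- lid_small: Black plastic lid, round, 58 mm in diameter, 5 mm thick, about 30 g. Central round steel knob 18 mm in diameter, 26 mm tall, to grip from above; below a plug 24 mm wide, 8 mm deep, on which it stands at the start. Origin: centre of the plug's underside, z up; plate top 13 mm, knob top 39 mm above it. Seated: plate on its pot's rim, origin 26 mm above the pot's, 7 mm of play all round.
- lid_square: Black plastic lid, 72 x 72 mm square, 5 mm thick, about 45 g. Central round steel knob 18 mm in diameter, 26 mm tall, to grip from above; below a plug 34 mm square, 8 mm deep, on which it stands at the start. Origin: centre of the plug's underside, z up; plate top 13 mm, knob top 39 mm above it. Seated: plate on its pot's rim, origin 32 mm above the pot's, 9 mm of play all round; any quarter turn.
- lid_oblong: Black plastic lid, oblong, 84 (x) by 54 (y) mm, 5 mm thick, about 40 g. Central round steel knob 18 mm in diameter, 26 mm tall, to grip from above; below a plug 50 x 18 mm, 8 mm deep, on which it stands at the start. Origin: centre of the plug's underside, z up; plate top 13 mm, knob top 39 mm above it. Seated: plate on its pot's rim, origin 22 mm above the pot's, 8 mm of play all round; either way round.
- pot_large: Empty frosted-glass pot (grey-green), open at the top, round, 76 mm outside and 66 mm inside diameter, 48 mm tall, walls and floor 5 mm thick. Loose, it can slide. The origin is the centre of its underside, z up. About 300 g.
- pot_small: Empty frosted-glass pot (grey-green), open at the top, round, 48 mm outside and 38 mm inside diameter, 34 mm tall, walls and floor 5 mm thick. Loose, it can slide. The origin is the centre of its underside, z up. About 140 g.
- pot_square: Empty frosted-glass pot (grey-green), open at the top, square, 62 x 62 mm outside and 52 x 52 mm inside, sides along its x and y, 40 mm tall, walls and floor 5 mm thick. Loose, it can slide. The origin is the centre of its underside, z up. About 240 g.
- pot_oblong: Empty frosted-glass pot (grey-green), open at the top, oblong, outside 76 mm along its x and 44 mm along its y (inside 66 x 34 mm), 30 mm tall, walls and floor 5 mm thick. Loose, it can slide. The origin is the centre of its underside, z up. About 180 g.
- polish_bottle: Bystander: a little pink nail-polish bottle with a slim black cap, 32 mm in diameter, 72 mm tall, standing among the pots and lids; not to be knocked over. Origin: centre of its underside. Other, unlisted bystanders there (nail buffer block, closed white-capped jar, roll of tape) are under 50 mm tall. All stand on the table at z = 0, at least 100 mm apart between centres.
Things that resemble listed ones, but are neither listed nor needed, are in the scene too. Leave any purple look-alike of the lid_square alone.

How it is judged (in metres and radians):
At the end, for the whole second after the job is handed in: Each lid on its own pot, released and at rest: centred within 12 mm (small: 9), plate on the rim within 3 mm, lid and pot level within 0.1 rad, square and oblong sides within 0.26 rad of their pots' sides; pots within 30 mm of their starts (horizontal distance between lid_large and pot_large below 0.012 m and z of lid_large in the frame of pot_large between 0.037 and 0.043 m and angle between each of lid_large, pot_large, lid_small, pot_small, lid_square, pot_square, lid_oblong, pot_oblong's own z axis and vertical below 0.1 rad and distance of each of pot_large, pot_small, pot_square, pot_oblong from where it was at the start of the episode below 0.03 m and linear speed of each of lid_large, pot_large, lid_small, pot_small, lid_square, pot_square, lid_oblong, pot_oblong below 0.02 m/s and horizontal distance between lid_small and pot_small below 0.009 m and z of lid_small in the frame of pot_small between 0.023 and 0.029 m and horizontal distance between lid_square and pot_square below 0.012 m and z of lid_square in the frame of pot_square between 0.029 and 0.035 m and (angle between the x axis of lid_square and the x axis of pot_square, either way round below 0.26 rad or angle between the x axis of lid_square and the y axis of pot_square, either way round below 0.26 rad) and horizontal distance between lid_oblong and pot_oblong below 0.012 m and z of lid_oblong in the frame of pot_oblong between 0.019 and 0.025 m and angle between the x axis of lid_oblong and the x axis of pot_oblong, either way round below 0.26 rad); the robot touches nothing.
It fails at once if a lid is dropped or slammed onto its pot (faster than 0.5 m/s within 38 mm above its seat) ((horizontal distance between lid_large and pot_large below 0.025 m and z of lid_large in the frame of pot_large below 0.078 m and linear speed of lid_large above 0.5 m/s) or (horizontal distance between lid_small and pot_small below 0.025 m and z of lid_small in the frame of pot_small below 0.064 m and linear speed of lid_small above 0.5 m/s) or (horizontal distance between lid_square and pot_square below 0.025 m and z of lid_square in the frame of pot_square below 0.07 m and linear speed of lid_square above 0.5 m/s) or (horizontal distance between lid_oblong and pot_oblong below 0.025 m and z of lid_oblong in the frame of pot_oblong below 0.06 m and linear speed of lid_oblong above 0.5 m/s)).
It fails at once if the nail-polish bottle is knocked over (angle between polish_bottle's own z axis and vertical above 0.6 rad).
It also fails if it takes over 99 s, if anything falls off the work surface, if the arm or the gripper's body presses on something with over 40 N, if the wrist force passes 120 N, or if a joint passes its speed limit or range.

### The arm

A 6-joint arm with a two-finger parallel gripper is mounted at the origin on the work surface. World frame = base frame: x ahead of the robot, y to its left, z up, the work surface at z = 0. Lengths are in mm, angles in rad, forces in N, time in s.
With the tool pointing down it reaches from about 325 to 925 mm from the base axis. Payload 3.1 kg.
Tool frame: the origin (TCP) lies on the front face of the gripper's body, between the roots of the fingers; the fingertips stand 73 mm ahead of it and the grasp point (between the pads) lies 54 mm ahead of it; z points along the fingers, y is the line along which they close (so a half turn about z gives the same grasp; the last joint's range is limited). The gripper opens to 85 mm and grips with 20 to 120 N. Pads are 22 mm wide; open, the fingers measure 114 mm over their backs; the gripper's body (76 mm by 85 mm) begins 54 mm behind the grasp point. The pads swing forward as they close: fully open they stand 13 mm farther back than shut.
Start: joints at [-1.257, 0.217, 1.613, -0, 1.311, -0.112], TCP at [258.178, -569.196, 303.9] pointing down, gripper open.
Joint ranges: [-2.75, 2.75], [-0.78, 2.1], [0.31, 2.55], [-1.13, 4.27], [0.13, 2.63], [-2.58, 2.58]. Speed limits (rad/s): [2.79, 2.79, 3.14, 3.14, 3.14, 3.14].

### API

Orientations are given as a rotation vector (axis times angle).
In Python, from bench import robot gives the robot as it stands.
- The arm moves only by the tool apply_moves, never from a script. Its argument "commands" is a list that holds one entry, the list of rows, each a list of 7 numbers: the shift along the world's x, y, z in m, then the turn, a rotation vector about the world's x, y, z in rad, then the finger opening in m, from 0 to 0.0854. In form: [[[dx, dy, dz, ax, ay, az, gripper], ...]]. A call has 1 to 12 rows; each row is the pose to reach, as a shift and turn from the pose commanded when the call began; what a row does not reach only later rows make up. A row lasts 1/12 s, in which the tool goes at most 41.7 mm and 7.16 degrees, less where a joint would pass 70% of its speed; a pose out of reach is approached as far as the arm can. A call with a gripper value outside its range is refused whole. The fingers move at their own pace and stop on an object; "force" is the grip in N (left out, the last holds). Time passes only in rows, so rows that repeat a pose let the fingers close. It gives the time, the measured TCP pose, the force, the opening and the grip force at its end, in the units of the state.
- robot.state(): the state, without advancing time (a new reading comes with each control period).
- robot.read_camera(name): name is "scene" or "top" or "wrist"; returns a dict with "frame" (480x640x3 uint8, red, green, blue), "range_z" (480x640 float32, mm along the optical axis (not along the pixel's ray), 0 where there is no reading), "camera_matrix" (3x3 intrinsics, pixels), "xyz" and "attitude" of the camera in the world. Camera axes: x right, y down, z forward; pixel columns grow to the right and rows downward; lengths in mm; the calibration is good to about 2 mm. A picture is of the moment at which its call begins.
- robot.sign_off(): hands the job in; it is judged then, once.
The state is a dict: "t": time; "joint_pos": joint angles; "joint_vel": joint speeds; "tau": joint torques, N m; "position": TCP position; "tcp_rot": TCP orientation; "ft_force": force on the tool from outside, world axes, zero at the start; "ft_torque": the same for the moment, N m; "finger_gap": opening from 0.0 (shut) to 1.0 (fully open); "grip_force": force on a finger pad.
Only numpy, scipy, OpenCV 4.12 (cv2) and the standard library are available. Lean on these libraries where they do the work, as an engineer would, in place of code of your own. Each camera call takes 0.05 s, during which the arm holds its last target. There are 200 camera calls.

## Working session

There is one attempt and no reset: what is moved stays moved. The work goes in short steps, Python scripts to look and compute and a tool call to move; the robot and the scene stay as the last step left them, time stands still between calls to the robot, and variables do not carry over. Pictures are saved under pics/ and viewed, at most 14 in all, crops included, and the job is handed in when it is done.

Besides the shell and the picture viewer there is one more tool, called after "Emit:" as name(argument=value, ...), one argument or row to a line, values as JSON. apply_moves: Moves the arm, as the interface text tells. Its arguments: {"type":"object","properties":{"commands":{"type":"array"},"force":{"type":"number"}},"required":["commands"]}

```bash
mkdir -p pics; ls
python3 - <<'E'
from bench import robot
import cv2,numpy as np
s=robot.state();print(s)
for n in("top","scene"):
    c=robot.read_camera(n);np.savez(n+".npz",**c)
    cv2.imwrite(f"pics/{n}.png",c["frame"][:,:,::-1]);print(n,c["camera_matrix"],c["xyz"],c["attitude"])
E
```

```text
pics
{'t': 0.0, 'joint_pos': array([-1.25717518e+00,  2.17801315e-01,  1.61490574e+00, -9.23231710e-06,
        1.31130956e+00, -1.12165677e-01]), 'joint_vel': array([ 0.00151937,  0.0013439 ,  0.00162103,  0.00054917,  0.00125605,
       -0.00020667]), 'tau': array([ 1.20626282e-03, -3.96845376e+01, -3.03852832e+01, -9.29962675e-05,
        9.56055941e-03,  1.13907544e-05]), 'position': array([ 257.98961943, -568.57279145,  302.55363989]), 'tcp_rot': array([-3.06830983e+00, -6.63277831e-01,  3.96514423e-04]), 'ft_force': array([-0.36909106, -0.42593675, -0.90564804]), 'ft_torque': array([0.02189578, 0.06908166, 0.02895212]), 'grip_force': 0.0, 'finger_gap': 1.0016406745109947}
top [[566.40531073   0.         318.35561179]
 [  0.         566.40531073 233.59715801]
 [  0.           0.           1.        ]] [ 263.37418494  -16.16178418 1082.3166339 ] [-2.15440159  2.12620793 -0.17656304]
scene [[520.96687181   0.         321.84322521]
 [  0.         520.96687181 243.75092159]
 [  0.           0.           1.        ]] [927.33832931 214.80313651 876.13406068] [-1.52413816 -2.29087456  0.6889723 ]
```

View pics/top.png

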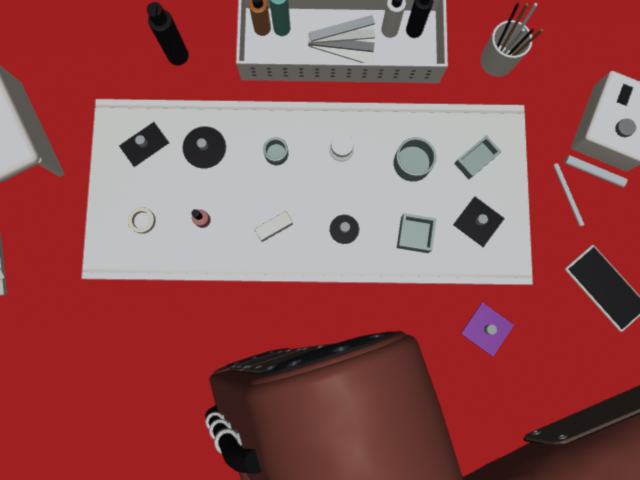

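View pics/scene.png

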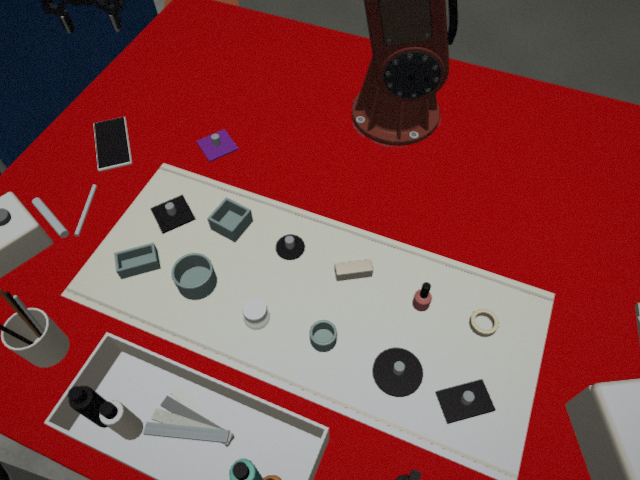

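The top view shows lids at: oblong (143,143), large (204,147), small (344,229), square (479,221). Pots: small (276,151), large (414,159), oblong (478,157), square (416,233); bottle at (201,217). Measuring with depth and top outlines.

```bash
cat > h.py <<'E'
import numpy as np,cv2
from scipy.spatial.transform import Rotation as R
def cloud(c):
    K=c["camera_matrix"];z=c["range_z"].astype(float);v,u=np.indices(z.shape)
    P=np.stack([(u-K[0,2])/K[0,0]*z,(v-K[1,2])/K[1,1]*z,z],-1)
    return P@R.from_rotvec(c["attitude"]).as_matrix().T+c["xyz"]
E
python3 - <<'E'
from h import *
O={"lid_oblong":(143,143,13),"lid_large":(204,147,13),"lid_small":(344,229,13),"lid_square":(479,221,13),
"pot_small":(276,151,34),"pot_large":(414,159,48),"pot_oblong":(478,157,30),"pot_square":(416,233,40),"bottle":(201,217,60)}
for cam in("top","scene"):
    c=dict(np.load(cam+".npz"));P=cloud(c);K=c["camera_matrix"];Rm=R.from_rotvec(c["attitude"]).as_matrix()
    if cam=="top": ctr={n:P[v,u,:2].copy() for n,(u,v,h) in O.items()}
    for n,(u,v,h) in O.items():
        d=np.hypot(*(P[...,:2]-ctr[n]).transpose(2,0,1))
        near=(d<60)&(c["range_z"]>0)
        lo,hi=(8,18) if n.startswith("lid") else (h-6,h+8)
        m=near&(P[...,2]>lo)&(P[...,2]<hi)
        if n.startswith("lid"): m&=c["frame"].max(-1)<90
        k,lab,st,_=cv2.connectedComponentsWithStats(m.astype(np.uint8))
        i=1+np.argmax(st[1:,4]);m=lab==i
        q=P[m]
        (cx,cy),(w,hh),a=cv2.minAreaRect(q[:,:2].astype(np.float32))
        (ex,ey),r=cv2.minEnclosingCircle(q[:,:2].astype(np.float32))
        tab=np.median(P[...,2][near&(P[...,2]<6)])
        kz=np.nan;kc=""
        if n.startswith("lid"):
            kk=near&(P[...,2]>33)&(d<45); kc=P[kk].mean(0).round(1),kk.sum()
        print(cam,n,len(q),"rect",np.round((cx,cy,w,hh,a),1),"circ",np.round((ex,ey,r),1),"z",np.median(q[:,2]).round(1),"tab",tab.round(1),kc)
E
```

```text
top lid_oblong 972 rect [609.1 324.4  55.2  81.8  37.2] circ [609.5 323.7  47.1] z 13.0 tab 1.0 (array([609.3, 323.8,  38.4]), np.int64(75))
top lid_large 1265 rect [604.7 206.8  82.3  83.   82.3] circ [605.7 205.9  43.1] z 13.0 tab 1.0 (array([604.9, 205.7,  38.6]), np.int64(73))
top lid_small 548 rect [445.8 -69.   54.4  53.2  27.9] circ [445.6 -69.1  27.6] z 12.9 tab 1.0 (array([445.9, -69.3,  38.6]), np.int64(72))
top lid_square 1196 rect [ 464.6 -328.    70.8   71.7   53. ] circ [ 463.7 -327.7   48.5] z 12.8 tab 0.9 (array([ 464.5, -327.6,   38.7]), np.int64(77))
top pot_small 206 rect [596.2  65.1  47.1  46.5  45.6] circ [596.9  64.5  24.5] z 33.3 tab 1.2 
top pot_large 351 rect [ 581.8 -203.2   74.3   76.3   63. ] circ [ 581.7 -203.8   38.6] z 47.2 tab 1.8 
top pot_oblong 347 rect [ 590.6 -328.1   44.    78.5   40.9] circ [ 590.3 -328.    43.1] z 29.6 tab 1.3 
top pot_square 384 rect [ 437.9 -205.5   63.    62.8   81.4] circ [ 438.1 -205.4   43.7] z 39.3 tab 1.4 
top bottle 18 rect [459.1 201.1   6.2  14.2  52. ] circ [461.  203.5   7.1] z 60.6 tab 1.1 
scene lid_oblong 1486 r
[... 371 characters left out ...]
46.1, -69.7,  38.7]), np.int64(68))
scene lid_square 853 rect [ 463.5 -328.2   74.6   70.    52. ] circ [ 463.6 -329.    49.3] z 13.3 tab 1.3 (array([ 464.1, -328.3,   38.2]), np.int64(64))
scene pot_small 266 rect [595.8  63.9  47.1  47.2   9.7] circ [595.9  64.3  24.5] z 33.8 tab 1.7 
scene pot_large 394 rect [ 581.2 -203.5   75.5   74.7   80.9] circ [ 580.1 -203.8   38.6] z 47.3 tab 1.8 
scene pot_oblong 427 rect [ 589.4 -329.3   47.7   76.7   41.1] circ [ 589.1 -329.8   43.6] z 29.3 tab 1.4 
scene pot_square 387 rect [ 436.2 -206.7   66.3   64.5   81.3] circ [ 436.4 -206.6   43.4] z 39.6 tab 1.8 
scene bottle 35 rect [465.7 203.7   7.   14.1   3.1] circ [462.4 203.5   7.1] z 61.3 tab 1.9
```

Emit:
apply_moves(
  commands=[
    [[0.03,0.035,-0.012,0,0,0,0.045],[0.06,0.07,-0.025,0,0,0,0.045],[0.09,0.105,-0.037,0,0,0,0.045],[0.12,0.14,-0.05,0,0,0,0.045],[0.15,0.175,-0.062,0,0,0,0.045],[0.18,0.21,-0.075,0,0,0,0.045],[0.206,0.241,-0.084,0,0,0,0.045],[0.206,0.241,-0.104,0,0,0,0.045],[0.206,0.241,-0.124,0,0,0,0.045],[0.206,0.241,-0.144,0,0,0,0.045],[0.206,0.241,-0.144,0,0,0,0.045],[0.206,0.241,-0.144,0,0,0,0.045]],
  ],
  force=40,
)

```text
t: 1.1
position: [463.2, -327.1, 158.2]
tcp_rot: [-3.067, -0.664, 0.004]
ft_force: [0.7, -0.1, 0.3]
finger_gap: 0.526
grip_force: 0.0
```

Emit:
apply_moves(
  commands=[
    [[0.001,0,-0.025,0,0,0,0.045],[0.001,0,-0.045,0,0,0,0.045],[0.001,0,-0.06,0,0,0,0.045],[0.001,-0.001,-0.068,0,0,0,0.045],[0.001,-0.001,-0.068,0,0,0,0.045],[0.001,-0.001,-0.068,0,0,0,0.0],[0.001,-0.001,-0.068,0,0,0,0.0],[0.001,-0.001,-0.068,0,0,0,0.0],[0.001,-0.001,-0.068,0,0,0,0.0],[0.001,-0.001,-0.068,0,0,0,0.0],[0.001,-0.001,-0.068,0,0,0,0.0],[0.001,-0.001,-0.068,0,0,0,0.0]],
  ],
)

```text
t: 2.1
position: [466.3, -330.4, 93.9]
tcp_rot: [3.067, 0.663, 0.003]
ft_force: [-1.2, -0.9, 6.4]
finger_gap: 0.191
grip_force: 39.7
```

Emit:
apply_moves(
  commands=[
    [[0,0,0,0,0,0,0],[0,0,0.01,0,0,0,0],[0,0,0.03,0,0,0,0],[0,0,0.055,0,0,0,0],[0,0,0.085,0,0,0,0],[0,0,0.11,0,0,0,0],[0,0,0.12,0,0,0,0],[0,0,0.12,0,0,0,0]],
  ],
)

```text
t: 2.77
position: [466.7, -330.4, 215.6]
tcp_rot: [3.065, 0.663, 0.006]
ft_force: [1.3, 0.3, 0.0]
finger_gap: 0.184
grip_force: 39.2
```

Run:
```python
from bench import robot
from h import *
s=robot.state();print(s["position"],s["ft_force"],s["finger_gap"],s["grip_force"])
c=robot.read_camera("scene");np.savez("s1.npz",**c);cv2.imwrite("pics/s1.png",c["frame"][:,:,::-1])
```

```text
[ 466.66121182 -330.36204227  215.58818955] [1.30383999 0.25884063 0.01940009] 0.18410708635857076 39.24377842457034
```

View pics/s1.png

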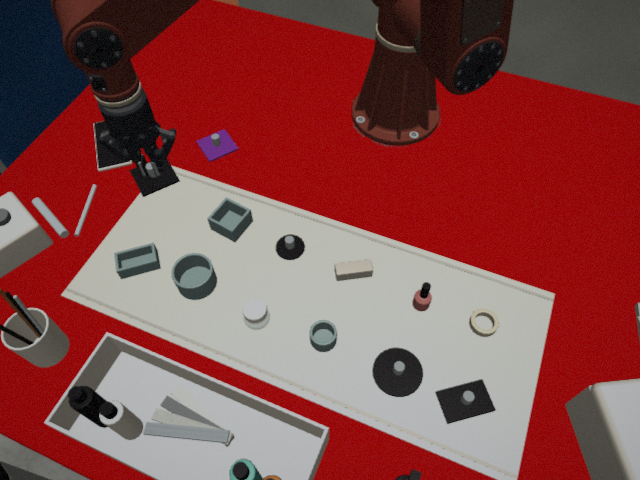

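Scene: the square lid is lifted, at (155,178). Measuring how it sits in the hand.

```bash
cat >> h.py <<'E'
from bench import robot
def held(save=None):
    """plate of the held lid: dark points 60..110 mm under TCP; centre/angle/height/tilt relative to TCP"""
    p=robot.state()["position"];out=[]
    for n in("scene","top"):
        c=robot.read_camera(n);P=cloud(c)
        m=(np.hypot(P[...,0]-p[0],P[...,1]-p[1])<62)&(abs(P[...,2]-p[2]+77)<9)&(c["range_z"]>0)&(c["frame"].max(-1)<90)
        k,lab,st,_=cv2.connectedComponentsWithStats(cv2.morphologyEx(m.astype(np.uint8),cv2.MORPH_OPEN,np.ones((2,2))))
        if k<2: print(n,"none");continue
        q=P[lab==1+np.argmax(st[1:,4])]
        r=cv2.minAreaRect(q[:,:2].astype(np.float32))
        A=np.c_[q[:,:2]-q[:,:2].mean(0),np.ones(len(q))];g=np.linalg.lstsq(A,q[:,2],rcond=None)[0]
        print(n,len(q),"centre-tcp",np.round(np.array(r[0])-p[:2],1),"size",np.round(r[1],1),"ang",round(r[2],1),"z-tcp",round(g[2]-p[2],1),"tilt",g[:2].round(3))
    print("tcp",p.round(1),robot.state()["ft_force"].round(1))
E
python3 -c "
from h import *
held()"
```

```text
scene 813 centre-tcp [193.6 203.3] size [863.7  81.1] ang 46.5 z-tcp -85.7 tilt [0.713 0.723]
top 10 centre-tcp [-11.7  43.8] size [7.2 3.5] ang 51.4 z-tcp -84.3 tilt [-0.423  0.592]
tcp [ 465.6 -329.5  213.1] [-0.5  0.3 -0.9]
```

```bash
sed -i 's/st,_=cv2.connectedComponentsWithStats(cv2.morphologyEx.*/st,_=cv2.connectedComponentsWithStats(m.astype(np.uint8))/' h.py
python3 -c "
from h import *
held()"
```

```text
scene 824 centre-tcp [-1.2  0.2] size [74.7 70.8] ang 53.1 z-tcp -80.4 tilt [-0.007 -0.005]
top 29 centre-tcp [-11.2  41.8] size [15.7  6.6] ang 56.1 z-tcp -81.3 tilt [-0.187  0.237]
tcp [ 464.2 -328.2  210. ] [-0.4  0.4 -0.6]
```

Emit:
apply_moves(
  commands=[
    [[-0.006,0.03,0,0,0,0.1,0],[-0.013,0.06,0,0,0,0.2,0],[-0.019,0.09,0,0,0,0.3,0],[-0.024,0.115,0,0,0,0.4,0],[-0.026,0.122,0,0,0,0.495,0],[-0.026,0.122,0,0,0,0.495,0],[-0.026,0.122,-0.02,0,0,0.495,0],[-0.026,0.122,-0.04,0,0,0.495,0],[-0.026,0.122,-0.055,0,0,0.495,0],[-0.026,0.122,-0.065,0,0,0.495,0],[-0.026,0.122,-0.065,0,0,0.495,0],[-0.026,0.122,-0.065,0,0,0.495,0]],
  ],
)

```text
t: 4.02
position: [438.8, -207.4, 146.0]
tcp_rot: [-2.814, -1.393, 0.002]
ft_force: [-0.1, -0.4, -0.8]
finger_gap: 0.191
grip_force: 39.3
```

```bash
python3 -c "
from h import *
held();held()"
```

```text
scene 766 centre-tcp [-0.9 -0.7] size [71.7 74.6] ang 80.8 z-tcp -80.4 tilt [-0.014 -0.004]
top none
tcp [ 438.8 -207.4  146. ] [-0.4  0.1  0.3]
scene 759 centre-tcp [-0.4 -0.5] size [71.3 73.1] ang 82.1 z-tcp -80.4 tilt [-0.016 -0.012]
top none
tcp [ 439.9 -207.9  147.6] [-0.3  0.2 -0.7]
```

Emit:
apply_moves(
  commands=[
    [[-0.002,0.001,-0.006,0,0,0,0],[-0.002,0.001,-0.012,0,0,0,0],[-0.002,0.001,-0.016,0,0,0,0],[-0.002,0.001,-0.019,0,0,0,0],[-0.002,0.001,-0.021,0,0,0,0],[-0.002,0.001,-0.022,0,0,0,0],[-0.002,0.001,-0.022,0,0,0,0]],
  ],
)

```text
t: 4.8
position: [436.9, -206.0, 125.9]
tcp_rot: [-2.812, -1.395, 0.002]
ft_force: [-4.0, 2.0, 9.5]
finger_gap: 0.189
grip_force: 40.3
```

```bash
python3 -c "
from h import *
held();held()"
```

```text
scene 741 centre-tcp [-0.4 -0.9] size [71.8 72.4] ang 81.1 z-tcp -80.3 tilt [-0.015 -0.003]
top none
tcp [ 436.9 -206.   125.9] [-4.3  3.1  9.5]
scene 737 centre-tcp [-0.7 -0.6] size [71.1 72.2] ang 81.2 z-tcp -80.3 tilt [-0.011 -0.004]
top none
tcp [ 436.9 -205.9  125.9] [-4.   2.5  9.5]
```

Emit:
apply_moves(
  commands=[
    [[0,0,0.001,0,0,0,0.045],[0,0,0.001,0,0,0,0.045],[0,0,0.001,0,0,0,0.045],[0,0,0.001,0,0,0,0.045],[0,0,0.02,0,0,0,0.045],[0,0,0.045,0,0,0,0.045],[0,0,0.07,0,0,0,0.045],[0.002,0.03,0.07,0,0,0,0.045],[0.004,0.065,0.07,0,0,0,0.045],[0.007,0.1,0.06,0,0,0,0.045],[0.009,0.13,0.045,0,0,0,0.045],[0.009,0.137,0.035,0,0,0,0.045]],
  ],
)

```text
t: 6.0
position: [445.4, -65.8, 158.8]
tcp_rot: [-2.811, -1.399, 0.0]
ft_force: [-0.4, 0.6, 0.2]
finger_gap: 0.526
grip_force: 0.0
```

Emit:
apply_moves(
  commands=[
    [[0,0,-0.015,0,0,0,0.045],[0,0,-0.035,0,0,0,0.045],[0,0,-0.05,0,0,0,0.045],[0,0,-0.06,0,0,0,0.045],[0,0,-0.065,0,0,0,0.045],[0,0,-0.065,0,0,0,0.045],[0,0,-0.065,0,0,0,0],[0,0,-0.065,0,0,0,0],[0,0,-0.065,0,0,0,0],[0,0,-0.065,0,0,0,0],[0,0,-0.065,0,0,0,0],[0,0,-0.065,0,0,0,0]],
  ],
)

```text
t: 7.0
position: [447.0, -69.5, 95.8]
tcp_rot: [2.813, 1.395, 0.002]
ft_force: [0.4, -0.3, 2.8]
finger_gap: 0.19
grip_force: 39.1
```

Emit:
apply_moves(
  commands=[
    [[0,0,0,0,0,0,0],[0,0,0.02,0,0,0,0],[0,0,0.05,0,0,0,0],[0,0,0.085,0,0,0,0],[0.015,0.013,0.105,0,0,0,0],[0.037,0.033,0.105,0,0,0,0],[0.065,0.058,0.105,0,0,0,0],[0.092,0.082,0.105,0,0,0,0],[0.117,0.105,0.105,0,0,0,0],[0.14,0.125,0.105,0,0,0,0],[0.15,0.134,0.1,0,0,0,0],[0.15,0.134,0.09,0,0,0,0]],
  ],
)

```text
t: 8.0
position: [599.0, 67.0, 186.0]
tcp_rot: [2.811, 1.399, 0.007]
ft_force: [-0.3, 0.2, -0.1]
finger_gap: 0.19
grip_force: 39.1
```

Emit:
apply_moves(
  commands=[
    [[0,0,-0.015,0,0,0,0],[0,0,-0.03,0,0,0,0],[0,0,-0.04,0,0,0,0],[0,0,-0.044,0,0,0,0],[0,0,-0.044,0,0,0,0],[0,0,-0.044,0,0,0,0]],
  ],
)

```text
t: 8.5
position: [595.8, 64.4, 140.8]
tcp_rot: [-2.815, -1.395, 0.001]
ft_force: [0.4, -0.2, 0.3]
finger_gap: 0.19
grip_force: 39.1
```

```bash
python3 -c "
from h import *
held();held()"
```

```text
scene 429 centre-tcp [6.6 6.5] size [35.8 55.2] ang 41.0 z-tcp -81.7 tilt [-0.051 -0.001]
top none
tcp [595.8  64.4 140.8] [ 0.1  0.3 -0.2]
scene 430 centre-tcp [5.7 6.2] size [37.2 55.6] ang 44.1 z-tcp -81.7 tilt [-0.061  0.005]
top none
tcp [596.8  64.6 141.9] [ 0.1  0.3 -0.3]
```

Emit:
apply_moves(
  commands=[
    [[0,0,-0.006,0,0,0,0],[0,0,-0.012,0,0,0,0],[0,0,-0.016,0,0,0,0],[0,0,-0.018,0,0,0,0],[0,0,-0.02,0,0,0,0],[0,0,-0.021,0,0,0,0],[0,0,-0.021,0,0,0,0]],
  ],
)

```text
t: 9.28
position: [596.7, 64.9, 122.2]
tcp_rot: [-2.814, -1.396, 0.001]
ft_force: [-5.0, 0.9, 12.7]
finger_gap: 0.192
grip_force: 40.3
```

Emit:
apply_moves(
  commands=[
    [[0,0,0.001,0,0,0,0.045],[0,0,0.001,0,0,0,0.045],[0,0,0.001,0,0,0,0.045],[0,0,0.001,0,0,0,0.045],[0,0,0.02,0,0,0,0.045],[0,0,0.045,0,0,0,0.045],[0,0,0.065,0,0,0,0.045],[0.002,0.03,0.065,0,0,0,0.045],[0.004,0.065,0.065,0,0,0,0.045],[0.007,0.1,0.055,0,0,0,0.045],[0.009,0.13,0.045,0,0,0,0.045],[0.009,0.141,0.035,0,0,0,0.045]],
  ],
)

```text
t: 10.28
position: [605.3, 209.5, 154.6]
tcp_rot: [-2.812, -1.399, -0.003]
ft_force: [-0.0, -0.4, -0.2]
finger_gap: 0.529
grip_force: 0.0
```

Emit:
apply_moves(
  commands=[
    [[0,0,-0.015,0,0,0,0.045],[0,0,-0.035,0,0,0,0.045],[0,0,-0.05,0,0,0,0.045],[0,0,-0.057,0,0,0,0.045],[0,0,-0.06,0,0,0,0.045],[0,0,-0.06,0,0,0,0.045],[0,0,-0.06,0,0,0,0],[0,0,-0.06,0,0,0,0],[0,0,-0.06,0,0,0,0],[0,0,-0.06,0,0,0,0],[0,0,-0.06,0,0,0,0],[0,0,-0.06,0,0,0,0]],
  ],
)

```text
t: 11.28
position: [606.3, 205.9, 96.4]
tcp_rot: [2.814, 1.395, 0.004]
ft_force: [-0.0, -0.3, 4.7]
finger_gap: 0.189
grip_force: 39.5
```

Emit:
apply_moves(
  commands=[
    [[0,0,0,0,0,0,0],[0,0,0.02,0,0,0,0],[0,0,0.05,0,0,0,0],[0,0,0.085,0,0,0,0],[0,-0.015,0.115,0,0,0,0],[-0.002,-0.045,0.12,0,0,0,0],[-0.004,-0.08,0.12,0,0,0,0],[-0.006,-0.115,0.12,0,0,0,0],[-0.009,-0.15,0.12,0,0,0,0],[-0.011,-0.185,0.12,0,0,0,0],[-0.013,-0.22,0.12,0,0,0,0],[-0.015,-0.255,0.12,0,0,0,0]],
  ],
)

```text
t: 12.28
position: [589.2, -50.5, 214.2]
tcp_rot: [-2.813, -1.396, 0.002]
ft_force: [0.7, 0.1, -0.8]
finger_gap: 0.185
grip_force: 39.2
```

Emit:
apply_moves(
  commands=[
    [[-0.002,-0.035,0,0,0,0,0],[-0.004,-0.07,0,0,0,0,0],[-0.006,-0.105,0,0,0,0,0],[-0.008,-0.135,0,0,0,0,0],[-0.0085,-0.15,0,0,0,0,0],[-0.0085,-0.1545,-0.01,0,0,0,0],[-0.0085,-0.1545,-0.03,0,0,0,0],[-0.0085,-0.1545,-0.05,0,0,0,0],[-0.0085,-0.1545,-0.06,0,0,0,0],[-0.0085,-0.1545,-0.06,0,0,0,0],[-0.0085,-0.1545,-0.06,0,0,0,0]],
  ],
)

```text
t: 13.2
position: [581.1, -202.1, 153.5]
tcp_rot: [-2.811, -1.396, 0.002]
ft_force: [-0.3, 0.7, -0.4]
finger_gap: 0.186
grip_force: 39.2
```

```bash
python3 -c "
from h import *
held();held()"
```

```text
scene 1024 centre-tcp [2.8 4.4] size [72.1 83.5] ang 51.3 z-tcp -82.7 tilt [-0.008 -0.002]
top none
tcp [ 581.1 -202.1  153.5] [ 0.  -0.2 -0.1]
scene 1026 centre-tcp [3.2 4. ] size [73.6 83. ] ang 51.6 z-tcp -82.8 tilt [-0.007 -0.005]
top none
tcp [ 582.5 -203.2  155.9] [ 0.5  0.6 -0.4]
```

Emit:
apply_moves(
  commands=[
    [[0,0,-0.006,0,0,0,0],[0,0,-0.012,0,0,0,0],[0,0,-0.016,0,0,0,0],[0,0,-0.018,0,0,0,0],[0,0,-0.02,0,0,0,0],[0,0,-0.021,0,0,0,0],[0,0,-0.021,0,0,0,0]],
  ],
)

```text
t: 13.98
position: [581.3, -203.6, 136.3]
tcp_rot: [-2.812, -1.395, 0.003]
ft_force: [-6.4, 2.6, 14.4]
finger_gap: 0.189
grip_force: 40.7
```

Emit:
apply_moves(
  commands=[
    [[0,0,0.001,0,0,0,0.045],[0,0,0.001,0,0,0,0.045],[0,0,0.001,0,0,0,0.045],[0,0,0.001,0,0,0,0.045],[0,0,0.02,0,0,0,0.045],[0,0,0.045,0,0,0,0.045],[0,0,0.07,0,0,0,0.045],[0.002,0.03,0.07,0,0,0,0.045],[0.004,0.065,0.07,0,0,0,0.045],[0.006,0.1,0.07,0,0,0,0.045],[0.008,0.135,0.07,0,0,0,0.045],[0.01,0.17,0.07,0,0,0,0.045]],
  ],
)

```text
t: 14.98
position: [591.4, -32.3, 203.5]
tcp_rot: [-2.815, -1.395, 0.0]
ft_force: [0.2, -0.2, -0.1]
finger_gap: 0.527
grip_force: 0.0
```

Emit:
apply_moves(
  commands=[
    [[0.002,0.035,0,0,0,0,0.045],[0.004,0.07,0,0,0,0,0.045],[0.006,0.105,0,0,0,0,0.045],[0.008,0.14,0,0,0,0,0.045],[0.01,0.175,0,0,0,0,0.045],[0.012,0.21,0,0,0,0,0.045],[0.013,0.245,0,0,0,0,0.045],[0.014,0.28,0,0,0,0,0.045],[0.016,0.315,0,0,0,0,0.045],[0.018,0.345,-0.015,0,0,0,0.045],[0.018,0.357,-0.035,0,0,0,0.045],[0.018,0.357,-0.05,0,0,0,0.045]],
  ],
)

```text
t: 15.98
position: [609.0, 326.5, 152.5]
tcp_rot: [-2.811, -1.401, -0.001]
ft_force: [0.0, -0.0, 0.9]
finger_gap: 0.523
grip_force: 0.0
```

Emit:
apply_moves(
  commands=[
    [[0,0,-0.015,0,0,0,0.045],[0,0,-0.035,0,0,0,0.045],[0,0,-0.05,0,0,0,0.045],[0,0,-0.057,0,0,0,0.045],[0,0,-0.059,0,0,0,0.045],[0,0,-0.059,0,0,0,0.045],[0,0,-0.059,0,0,0,0],[0,0,-0.059,0,0,0,0],[0,0,-0.059,0,0,0,0],[0,0,-0.059,0,0,0,0],[0,0,-0.059,0,0,0,0],[0,0,-0.059,0,0,0,0]],
  ],
)

```text
t: 16.98
position: [610.9, 323.7, 96.7]
tcp_rot: [2.814, 1.396, 0.005]
ft_force: [-0.2, -0.7, 5.8]
finger_gap: 0.189
grip_force: 39.6
```

Emit:
apply_moves(
  commands=[
    [[0,0,0,0,0,0,0],[0,0,0.02,0,0,0,0],[0,0,0.05,0,0,0,0],[0,0,0.085,0,0,0,0],[0,-0.015,0.115,0,0,0,0],[-0.001,-0.045,0.12,0,0,0,0],[-0.002,-0.08,0.12,0,0,0,0],[-0.003,-0.115,0.12,0,0,0,0],[-0.004,-0.15,0.12,0,0,0,0],[-0.005,-0.185,0.12,0,0,0,0],[-0.006,-0.22,0.12,0,0,0,0],[-0.007,-0.255,0.12,0,0,0,0]],
  ],
)

```text
t: 17.98
position: [601.7, 66.9, 214.2]
tcp_rot: [-2.813, -1.396, 0.002]
ft_force: [0.6, -0.9, -0.1]
finger_gap: 0.187
grip_force: 39.2
```

Emit:
apply_moves(
  commands=[
    [[-0.001,-0.035,0,0,0,0,0],[-0.002,-0.07,0,0,0,0.02,0],[-0.003,-0.105,0,0,0,0.04,0],[-0.004,-0.14,0,0,0,0.06,0],[-0.005,-0.175,0,0,0,0.066,0],[-0.006,-0.21,0,0,0,0.066,0],[-0.007,-0.245,0,0,0,0.066,0],[-0.008,-0.28,0,0,0,0.066,0],[-0.009,-0.315,0,0,0,0.066,0],[-0.01,-0.35,0,0,0,0.066,0],[-0.0115,-0.38,0,0,0,0.066,0],[-0.0125,-0.397,0,0,0,0.066,0]],
  ],
)

```text
t: 18.98
position: [589.3, -331.8, 214.3]
tcp_rot: [2.768, 1.485, -0.001]
ft_force: [0.5, 0.5, -0.1]
finger_gap: 0.189
grip_force: 39.2
```

Emit:
apply_moves(
  commands=[
    [[0,0,-0.01,0,0,0,0],[0,0,-0.03,0,0,0,0],[0,0,-0.05,0,0,0,0],[0,0,-0.068,0,0,0,0],[0,0,-0.078,0,0,0,0],[0,0,-0.078,0,0,0,0],[0,0,-0.078,0,0,0,0]],
  ],
)

```text
t: 19.57
position: [589.9, -327.2, 135.8]
tcp_rot: [-2.764, -1.488, 0.001]
ft_force: [0.2, -0.5, 0.1]
finger_gap: 0.191
grip_force: 39.2
```

```bash
python3 -c "
from h import *
held();held()"
```

```text
scene 783 centre-tcp [-0.6  0.5] size [54.6 82.8] ang 41.6 z-tcp -83.1 tilt [-0.006 -0.003]
top none
tcp [ 589.9 -327.2  135.8] [ 0.1  0.1 -0.7]
scene 771 centre-tcp [-0.6  0.2] size [56.2 83.1] ang 41.2 z-tcp -83.0 tilt [0.003 0.001]
top none
tcp [ 591.1 -328.6  138.2] [ 0.6 -1.   0.1]
```

Emit:
apply_moves(
  commands=[
    [[0,-0.001,-0.006,0,0,0,0],[0,-0.001,-0.012,0,0,0,0],[0,-0.001,-0.016,0,0,0,0],[0,-0.001,-0.018,0,0,0,0],[0,-0.001,-0.02,0,0,0,0],[0,-0.001,-0.021,0,0,0,0],[0,-0.001,-0.021,0,0,0,0]],
  ],
)

```text
t: 20.35
position: [589.8, -329.6, 118.7]
tcp_rot: [-2.765, -1.487, 0.003]
ft_force: [-6.6, 3.5, 13.6]
finger_gap: 0.186
grip_force: 40.7
```

Seated; release, rise and back away to check from above.

Emit:
apply_moves(
  commands=[
    [[0,0,0.001,0,0,0,0.045],[0,0,0.001,0,0,0,0.045],[0,0,0.001,0,0,0,0.045],[0,0,0.001,0,0,0,0.045],[0,0,0.02,0,0,0,0.045],[0,0,0.05,0,0,0,0.045],[0,0,0.08,0,0,0,0.045],[0,0,0.11,0,0,0,0.045],[0,0,0.145,0,0,0,0.045],[-0.02,-0.025,0.17,0,0,0,0.045],[-0.04,-0.055,0.18,0,0,0,0.045],[-0.065,-0.085,0.18,0,0,0,0.045]],
  ],
)

```text
t: 21.35
position: [527.0, -416.2, 301.1]
tcp_rot: [2.757, 1.488, 0.005]
ft_force: [0.5, -1.0, -0.7]
finger_gap: 0.528
grip_force: 0.0
```

Emit:
apply_moves(
  commands=[
    [[-0.03,-0.02,0,0,0,0,0.045],[-0.06,-0.04,0,0,0,0,0.045],[-0.09,-0.06,0,0,0,0,0.045],[-0.12,-0.08,0,0,0,0,0.045],[-0.15,-0.1,0,0,0,0,0.045],[-0.18,-0.12,0,0,0,0,0.045],[-0.21,-0.14,0,0,0,0,0.045],[-0.24,-0.15,0,0,0,0,0.045],[-0.26,-0.155,0,0,0,0,0.045],[-0.26,-0.155,0,0,0,0,0.045],[-0.26,-0.155,0,0,0,0,0.045]],
  ],
)

```text
t: 22.27
position: [264.1, -570.0, 295.3]
tcp_rot: [-2.768, -1.484, -0.001]
ft_force: [0.7, 0.0, -0.5]
finger_gap: 0.527
grip_force: 0.0
```

Run:
```python
from h import *
O={"small":(596,64.6,39),"large":(581.5,-203.5,53),"oblong":(590,-328.6,35),"square":(437.3,-206,45)}
for n in("top","scene"):
    c=robot.read_camera(n);P=cloud(c);cv2.imwrite(f"pics/end_{n}.png",c["frame"][:,:,::-1])
    for k,(x,y,z) in O.items():
        m=(np.hypot(P[...,0]-x,P[...,1]-y)<58)&(abs(P[...,2]-z)<6)&(c["frame"].max(-1)<90)&(c["range_z"]>0)
        q=P[m];r=cv2.minAreaRect(q[:,:2].astype(np.float32))
        g=np.linalg.lstsq(np.c_[q[:,:2]-[x,y],np.ones(len(q))],q[:,2],rcond=None)[0]
        print(n,k,len(q),"d",np.round(np.array(r[0])-[x,y],1),np.round(r[1],1),round(r[2],1),"z",round(g[2],1),"exp",z,"tilt",g[:2].round(3))
print(robot.state()["position"],robot.state()["t"])
```

```text
top small 546 d [-1.   0.2] [54.9 53.8] 52.1 z 39.2 exp 39 tilt [-0.006 -0.013]
top large 1401 d [-0.4  0.4] [81.4 84.2] 64.2 z 52.8 exp 53 tilt [-0.001 -0.003]
top oblong 1021 d [-0.1 -0.1] [52.4 83.5] 40.9 z 34.9 exp 35 tilt [0.001 0.003]
top square 1303 d [-0.9  0.5] [70.7 70.8] 82.1 z 45.0 exp 45 tilt [0.001 0.003]
scene small 659 d [-1.1 -0.6] [56.6 53.8] 22.0 z 39.5 exp 39 tilt [-0.007 -0.001]
scene large 1330 d [-1.2 -0.5] [85.  82.7] 44.2 z 53.2 exp 53 tilt [-0.001 -0.005]
scene oblong 934 d [-0.8 -0.9] [55.6 83.1] 40.3 z 35.0 exp 35 tilt [-0.004  0.001]
scene square 943 d [-1.2 -1.3] [72.3 72.9] 81.2 z 45.3 exp 45 tilt [-0.003 -0.003]
[ 265.80047931 -569.39112924  295.5265407 ] 22.3667
```

View pics/end_scene.png

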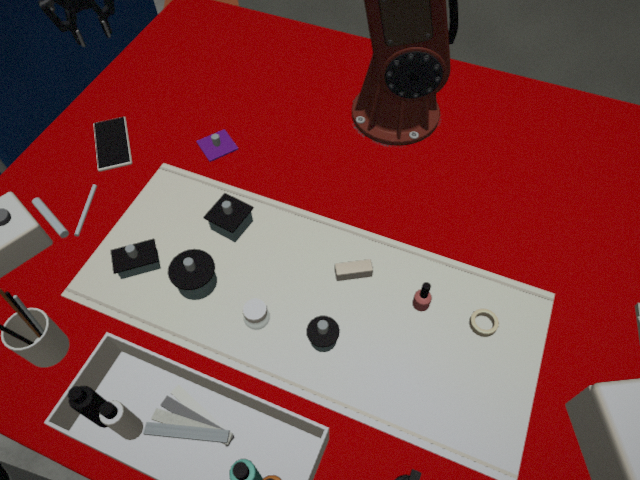

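All four lids sit on their pots: square (228,210), oblong (135,255), large (191,271) and small (323,332). They are flat and centred, and the bottle is upright at (423,297).

```bash
python3 -c "
from bench import robot
print(robot.sign_off())"
```

```text
the job is handed in; nothing more can be done
None
```

All four lids are on their own pots and the job is handed in at about 22 s; the last camera check showed them level, aligned and centred to about 2 mm, with the bottle upright, but sign-off gave no verdict.

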